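# Unlock the bench supply selector, set it to the green lamp and switch the output on

### The job

Get the bench supply unit ready for a class: draw the orange-headed lock pin out of its bore and hang it in the yellow notch at the unit's side, fully in, upright and with its flange resting on the lip. Then turn the black detented selector lever counterclockwise until it clicks in pointing at the green lamp, and after that push the blue slide switch all the way to its green mark. Leave everything else on the bench and on the unit where it is.

Things in the scene. Friction and masses are not known exactly. Their poses are not given: they have to be found in the camera images.
- unit: the bench supply unit: a flat pale-grey box with a slate-grey top panel, 190 (x) by 270 (y) by 60 mm high, fixed to the table. Origin: centre of its underside; the panel is at z = 60 mm in its frame. x points away from the robot at yaw 0, y to the left. It starts anywhere in about 60 by 220 mm and turned up to 20 degrees.
- pin: loose steel lock pin with orange grip, 90 g, standing in its bore across the lever's way. Origin: on its axis at the flange's underside, z up. Flange diameter 30, z 0 to 5 mm; shank diameter 10, z -28 to 0; neck diameter 12, z 5 to 26; orange round grip diameter 20, z 26 to 55. Take the grip from above: fingertips at z 28 or more pass over the lever.
- bore (a point): centre of the mouth of the pin's bore, on the panel (bore diameter 13, 30 mm deep, vertical). The pin must rise more than 28 mm to come clear.
- notch (a point): where the pin's axis belongs in the parking notch, level with the lip's top and the panel; the unit's axes. The yellow lip stands out 42 mm from the unit's left (+y) side, 8 mm thick; the notch is a slot 15 mm wide (x), open at its outer (+y) end, closed by the unit's side 12 mm inward. Slide the pin in towards -y, flange just above the lip, then lower it until the flange rests.
- selector_axis (a point): on the selector's turning axis, 24 mm above the panel, level with the lever's top.
- selector_aim (a point): the point the lever aims at: on its centre line, 82 mm from the axis, over the circle of lamp centres, 16 mm above the panel. The lever is a black bar with a white line, 12 mm wide, reaching from the hub (diameter 36) to 64 mm from the axis, 8 to 24 mm above the panel.
- selector (a joint): selector angle (rad), growing counterclockwise from above. Detents at 0, 0.524, 1.047 (white ticks) and 1.571, 2.094, 2.618 (the lamps, in any order). At 0 the lever points 75 degrees clockwise of the unit's x axis. It starts at one of the first two; the pin stands across the third, 55 mm from the axis. About 3 N pushed 48 mm from the axis turns it; past each hump it clicks on by itself.
- green_lamp: the green lamp, a disc 19 mm across and 4 mm high on the panel, 82 mm from the selector's axis. Origin: centre of its underside. Its place among the three lamps changes.
- amber_lamp: the amber lamp, same shape, at another of the three places.
- red_lamp: the red lamp, same shape, at another of the three places.
- output_switch (a joint): travel of the blue slide switch (m): 0 off (near end) to 0.040 on (far end, green mark), along the unit's +x; about 2 N to push; it stays where it is left.
- switch_top (a point): top centre of the blue switch cap, 26 mm above the panel; the cap is 18 (x) by 26 (y) by 24 mm high.
- screw_jar: small amber jar, 26 mm across, 32 mm high, on the panel's far right corner; bystander. Origin: centre of its underside.
- fuse_box: small white box 22 by 32 by 16 mm, on the panel's near edge; bystander. Origin: centre of its underside.
- trainer_board: green circuit board with parts on it, 170 by 210 mm, 27 mm high, left on the table; bystander. Origin: centre of its underside.
- multimeter: yellow hand multimeter 150 by 75 by 43 mm lying on the right; bystander. Origin: centre of its underside.
- screwdriver: blue-handled screwdriver, 170 mm long, lying on the right; bystander. Origin: under its middle.
- breadboard: white breadboard 55 by 165 by 9 mm beyond the unit; bystander. Origin: centre of its underside.
- terminal_block: black terminal block 50 by 85 by 56 mm beyond the unit; bystander. Origin: centre of its underside.
Mind the look-alikes: they are no part of the job. Several things have the shape of the pin; the one meant has the colours described above.

How it is judged:
By the outcome, as a careful person would: the job done as asked, in the order asked, and still so for the second after the job is handed in, with the robot touching nothing.
It also fails if it takes over 64 s, if anything falls off the work surface, if the arm or the gripper's body presses on something with over 40 N, if the wrist force passes 120 N, or if a joint passes its speed limit or range.

### The arm

A 6-joint arm with a two-finger parallel gripper is mounted at the origin on the work surface. World frame = base frame: x ahead of the robot, y to its left, z up, the work surface at z = 0. Lengths are in m, angles in rad, forces in N, time in s.
With the tool pointing down it reaches from about 0.25 to 0.725 m from the base axis. Payload 4 kg.
Tool frame: the origin (TCP) lies at the very end of the fingers, on their centre line; the grasp point (between the pads) lies 19 mm behind it; z points along the fingers, y is the line along which they close (so a half turn about z gives the same grasp; the last joint's range is limited). The gripper opens to 85 mm and grips with 20 to 120 N. Pads are 22 mm wide; open, the fingers measure 114 mm over their backs; the gripper's body (76 mm by 85 mm) begins 54 mm behind the grasp point. The pads swing forward as they close: fully open they stand 13 mm farther back than shut.
Start: joints at [0, 0.241, 0.005, 1.335, 0, 1.571], TCP at [0.5, -0, 0.231] pointing down, gripper open.
Joint ranges: [-2.72, 2.72], [-1.05, 1.87], [-1.09, 1.28], [-1.99, 2.15], [-1.42, 1.44], [-3.14, 3.14]. Speed limits (rad/s): [2.79, 2.79, 3.14, 3.14, 3.14, 3.14].

### API

Orientations are given as a unit quaternion [x, y, z, w].
In Python, from workcell import * gives the robot as it stands. The module is installed in compiled form; this text tells all that it offers.
- The arm moves only by the tool send_rows, never from a script. Its argument "steps" is text: rows parted by semicolons, each of 7 numbers parted by spaces: the opening, from -1 (shut) to 1 (fully open), then the shift along the world's x, y, z in m, then the turn, a rotation vector about the world's x, y, z in rad. A call has exactly 5 rows; each row shifts and turns the commanded pose from where the row before left it; what a row does not reach is not made up. A row lasts 1/12 s, in which the tool goes at most 41.7 mm and 7.16 degrees, less where a joint would pass 70% of its speed; a pose out of reach is approached as far as the arm can. A call is refused whole if a number of a shift passes 0.0417 or a number of a turn 0.125, either way. A call with a gripper value outside its range is refused whole. The fingers move at their own pace and stop on an object; the grip force is fixed at half the most. Time passes only in rows, so rows that do not move let the fingers close, or fill a call up. It gives the time, the measured TCP pose, the force, the opening and the grip force at its end, in the units of the state.
- get_obs(): the state, without advancing time (a new reading comes with each control period).
- camera(name): name is "scene" or "side" or "wrist"; returns a dict with "frame" (384x512x3 uint8, red, green, blue), "range_z" (384x512 float32, m along the optical axis (not along the pixel's ray), 0 where there is no reading), "camera_matrix" (3x3 intrinsics, pixels), "extrinsics" (4x4, takes a point from world to camera coordinates); the wrist camera has in their place "T_tool_cam" (4x4, takes a point from camera to tool coordinates, whose origin is the TCP and whose axes are the flange's). Camera axes: x right, y down, z forward; pixel columns grow to the right and rows downward; lengths in m; the calibration is good to about 2 mm. A picture is of the moment at which its call begins: read the wrist's pose just before it.
- job_done(): hands the job in; it is judged then, once.
The state is a dict: "clock": time; "joint_pos": joint angles; "joint_vel": joint speeds; "tau": joint torques, N m; "eef_pos": TCP position; "tool_rot": TCP orientation; "ft_force": force on the tool from outside, world axes, zero at the start; "ft_torque": the same for the moment, N m; "grip_width": finger opening in m; "grasp_force": force on a finger pad.
Only numpy, scipy, OpenCV 4.12 (cv2) and the standard library are available. Lean on these libraries where they do the work, as an engineer would, in place of code of your own. Each camera call takes 0.05 s, during which the arm holds its last target. There are 200 camera calls.

## Working session

There is one attempt and no reset: what is moved stays moved. The work goes in short steps, Python scripts to look and compute and a tool call to move; the robot and the scene stay as the last step left them, time stands still between calls to the robot, and variables do not carry over. Pictures are saved under pics/ and viewed, at most 10 in all, crops included, and the job is handed in when it is done.

Besides the shell and the picture viewer there is one more tool, called after "Emit:" by a JSON object that holds its "method" and its "body". send_rows: Moves the arm, as the interface text tells. Its arguments: {"type":"object","properties":{"steps":{"type":"string"}},"required":["steps"]}

```bash
mkdir -p pics; cat > h.py <<'E'
from workcell import *
import numpy as np, cv2, pickle
from scipy.spatial.transform import Rotation as R
def snap(n):
    o=get_obs(); c=camera(n)
    if n=="wrist":
        T=np.eye(4); T[:3,:3]=R.from_quat(o["tool_rot"]).as_matrix(); T[:3,3]=o["eef_pos"]
        c["W"]=T@c["T_tool_cam"]
    else: c["W"]=np.linalg.inv(c["extrinsics"])
    pickle.dump(c,open(f"{n}.pkl","wb")); return c
def load(n): return pickle.load(open(f"{n}.pkl","rb"))
def pts(c):
    K=c["camera_matrix"]; z=c["range_z"]; v,u=np.indices(z.shape)
    P=np.stack([(u-K[0,2])/K[0,0]*z,(v-K[1,2])/K[1,1]*z,z],-1)
    return P@c["W"][:3,:3].T+c["W"][:3,3]
def atz(c,u,v,z):
    K=c["camera_matrix"]; d=c["W"][:3,:3]@np.array([(u-K[0,2])/K[0,0],(v-K[1,2])/K[1,1],1]); o=c["W"][:3,3]
    return o+d*(z-o[2])/d[2]
def save(c,name,crop=None,s=1.5):
    f=c["frame"][:,:,::-1]
    if crop: u0,v0,u1,v1=crop; f=f[v0:v1,u0:u1]
    cv2.imwrite("pics/"+name,cv2.resize(f,None,fx=s,fy=s,interpolation=cv2.INTER_CUBIC))
E
python3 - <<'E'
from h import *
for n in ("scene","side","wrist"):
    c=snap(n); save(c,n+"0.png"); print(n,c["W"].round(3).tolist())
f=[cv2.resize(load(n)["frame"][:,:,::-1],(400,300)) for n in("side","wrist")]
cv2.imwrite("pics/sw.png",np.hstack(f))
print(get_obs())
E
```

```text
scene [[0.852, 0.332, -0.404, 1.081], [0.523, -0.562, 0.641, -0.762], [-0.014, -0.758, -0.653, 0.888], [0.0, 0.0, 0.0, 1.0]]
side [[0.886, -0.274, 0.374, 0.064], [-0.464, -0.539, 0.703, -1.009], [0.009, -0.797, -0.604, 0.919], [0.0, 0.0, 0.0, 1.0]]
wrist [[1.0, 0.003, -0.001, 0.5], [0.002, -0.957, -0.29, 0.074], [-0.002, 0.29, -0.957, 0.372], [0.0, 0.0, 0.0, 1.0]]
{'clock': 0.15, 'joint_pos': array([ 8.70819002e-06,  2.41269387e-01,  4.04070564e-03,  1.33518330e+00,
       -1.01510652e-05,  1.57080014e+00]), 'joint_vel': array([ 0.00038289, -0.00240681,  0.00452486, -0.00073221, -0.00035375,
       -0.00056761]), 'tau': array([-1.62746033e-03, -3.72633219e+01,  2.52638429e+01,  1.23480460e-02,
       -1.30651040e-05,  1.49362950e-05]), 'eef_pos': array([4.99530647e-01, 1.26915951e-06, 2.30605415e-01]), 'tool_rot': array([ 7.07104818e-01,  7.07108283e-01, -5.74813960e-04, -5.67628922e-04]), 'ft_force': array([ 0.1976097 , -0.11622821, -0.58806733]), 'ft_torque': array([ 0.01343629, -0.0382637 ,  0.01797494]), 'grasp_force': 0.0, 'grip_width': 0.08519464997457127}
```

View pics/scene0.png

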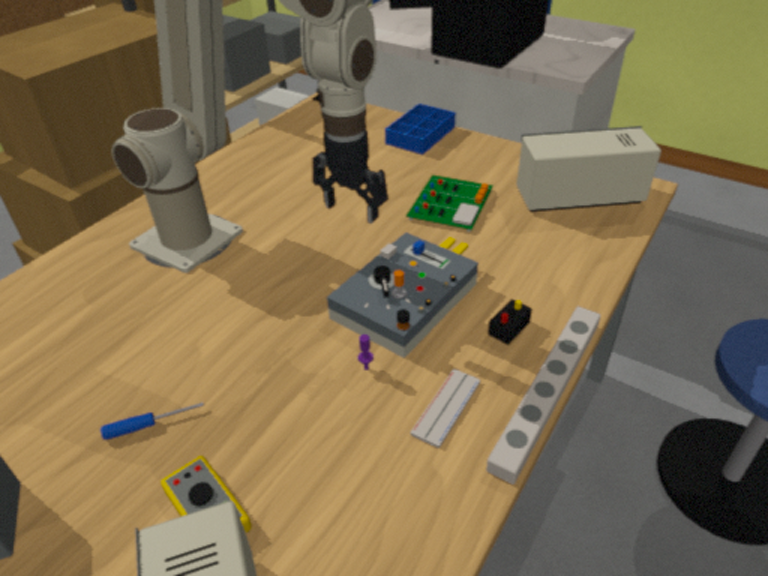

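View pics/sw.png

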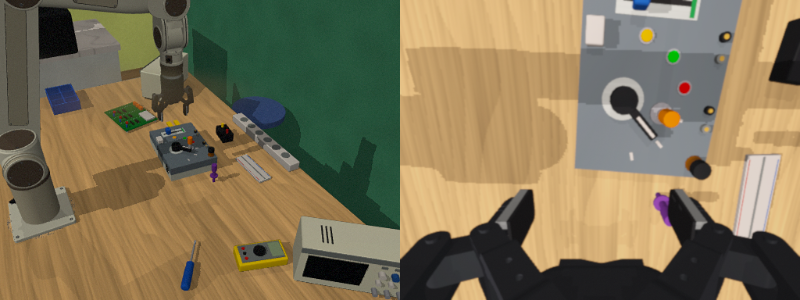

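The wrist view (800x300 montage) shows the unit with the lever near (645,125), pointing about −45° (detent 1). The orange pin is at (668,118), and the lamps run amber (647,36), green (673,57), red (684,88). A purple decoy pin stands at (662,208). I'll centre the camera over the unit next.

Emit:
{"method": "send_rows", "body": {"steps": "1 0.02 0.03 0.015 0 0 0;1 0.02 0.03 0.015 0 0 0;1 0.02 0.03 0.01 0 0 0;1 0.02 0.03 0 0 0 0;1 0 0 0 0 0 0"}}

```text
clock: 0.57
eef_pos: [0.5827, 0.1251, 0.2699]
tool_rot: [0.705, 0.709, 0.001, -0.0]
ft_force: [-0.4, -0.6, -0.9]
grip_width: 0.0855
grasp_force: 0.0
```

```bash
python3 - <<'E'
from h import *
print(get_obs()["eef_pos"])
c=snap("wrist"); save(c,"w1.png"); P=pts(c)
m=(np.abs(P[...,2]-0.06)<0.006)&(c["range_z"]>0)
m=cv2.morphologyEx(m.astype(np.uint8),cv2.MORPH_CLOSE,np.ones((25,25)))
n,l,s,_=cv2.connectedComponentsWithStats(m); k=1+np.argmax(s[1:,4]); print(s[k])
q=P[(l==k)&(np.abs(P[...,2]-.06)<.006)]
print(np.median(q[:,2]),cv2.minAreaRect(q[:,:2].astype(np.float32)*1000))
E
```

```text
[0.58274342 0.12514569 0.26993551]
[  169    52   165   246 32066]
0.05942938863563088 ((567.4756469726562, 97.18075561523438), (313.1180114746094, 190.5086669921875), 85.60970306396484)
```

View pics/w1.png

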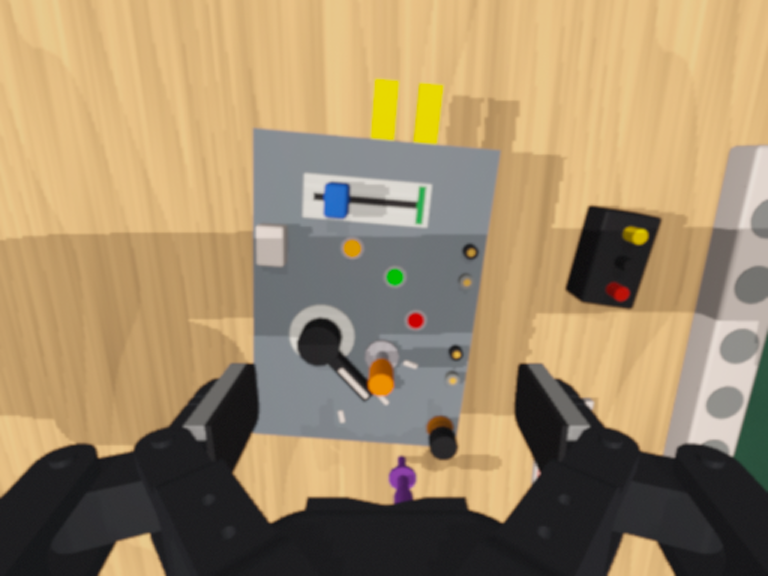

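The picture shows the unit well: lip slot near (407,110) of 768, switch cap (337,200), green mark (421,205), hub (320,340), pin grip top (380,384), green lamp (395,277). Next I'll measure world positions.

```bash
cat > meas.py <<'E'
from h import *
def run(c):
    P=pts(c); hsv=cv2.cvtColor(c["frame"],cv2.COLOR_RGB2HSV).astype(int); H,S,V=hsv[...,0],hsv[...,1],hsv[...,2]
    Z=P[...,2]; X=P[...,0];Y=P[...,1]
    near=(X>.4)&(X<.7)&(Y>-.1)&(Y<.33)
    def rep(n,m):
        m=m&near
        if m.sum()<5: print(n,"none");return
        q=P[m]*1000; print(n,m.sum(),"med",np.median(q,0).round(1),"mid",((q.min(0)+q.max(0))/2).round(1),"ext",np.ptp(q,axis=0).round(1))
    rep("grip",(H>4)&(H<16)&(S>180)&(Z>.108))
    rep("green",(H>50)&(H<70)&(S>150)&(Z>.055)&(Z<.075)&(Y<.13))
    rep("cap",(H>100)&(H<120)&(S>140)&(Z>.082))
    rep("mark",(H>50)&(H<80)&(S>120)&(Y>.13)&(Y<.2)&(Z<.07))
    rep("hubtop",(V<60)&(Z>.08)&(X<.56)&(Y<.1))
    y=(H>25)&(H<34)&(S>150)&(Z>.05)&(Z<.07)&near&(Y>.17)
    n,l,s,_=cv2.connectedComponentsWithStats(y.astype(np.uint8))
    for k in range(1,n):
        if s[k,4]>50:
            q=(P[l==k]*1000).astype(np.float32); r=cv2.minAreaRect(q[:,:2]); print("prong",np.round(cv2.boxPoints(r),1).tolist(),np.median(q[:,2]).round(1))
    return P
E
python3 - <<'E'
from meas import *
c=load("wrist"); P=run(c)
for n,u,v,z in [("cornerNL",254,129,.06),("cornerFL",499,151,.06),("cornerNR",254,434,.06),("hub",320,342,.084),("leverTip",364,395,.084),("bore(base of pin)",381,357,.065)]:
    print(n,(atz(c,u/1.5,v/1.5,z)*1000).round(1))
E
```

```text
grip 24 med [582.9  40.5 109.9] mid [579.5  33.  111.3] ext [17.3 17.1  6.3]
green 89 med [590.5 103.2  63.3] mid [590.5 103.2  63.2] ext [12.4 13.5  3.5]
cap 332 med [546.1 167.4  85. ] mid [559.6 176.8 247.1] ext [ 45.2  43.4 329.7]
mark 73 med [609.9 162.   61.1] mid [609.3 161.4  61.2] ext [ 5.7 27.   3.4]
hubtop 690 med [531.3  49.5  85. ] mid [536.1  43.3  83.6] ext [47.4 49.   7.1]Traceback (most recent call last):
  File "<stdin>", line 2, in <module>
  File "meas.py", line 19, in run
    q=(P[l==k]*1000).astype(np.float32); r=cv2.minAreaRect(q[:,:2]); print("prong",np.round(cv2.boxPoints(r),1).tolist(),np.median(q[:,2]).round(1))
                                           ~~~~~~~~~~~~~~~^^^^^^^^^
cv2.error: OpenCV(4.12.0) /io/opencv/modules/imgproc/src/convhull.cpp:143: error: (-215:Assertion failed) total >= 0 && (depth == CV_32F || depth == CV_32S) in function 'convexHull'
```

```bash
sed -i 's/q\[:,:2\])/np.ascontiguousarray(q[:,:2]))/; s/S>180)&(Z>.108)/S>150)\&(Z>.113)\&(Z<.12)/' meas.py
python3 - <<'E'
from meas import *
c=load("wrist"); P=run(c)
for n,u,v,z in [("cornerNL",254,129,.06),("cornerFL",499,151,.06),("cornerNR",254,434,.06),("hub",320,342,.084),("leverTip",364,395,.084),("flange",382,354,.065),("griptop",380,384,.115)]:
    print(n,(atz(c,u/1.5,v/1.5,z)*1000).round(1))
save(c,"w1c.png",(195,215,315,305),6)
E
```

```text
grip 15 med [584.8  28.  113.7] mid [581.9  31.4 113.8] ext [14.9 18.   1.5]
green 89 med [590.5 103.2  63.3] mid [590.5 103.2  63.2] ext [12.4 13.5  3.5]
cap 332 med [546.1 167.4  85. ] mid [559.6 176.8 247.1] ext [ 45.2  43.4 329.7]
mark 73 med [609.9 162.   61.1] mid [609.3 161.4  61.2] ext [ 5.7 27.   3.4]
hubtop 690 med [531.3  49.5  85. ] mid [536.1  43.3  83.6] ext [47.4 49.   7.1]
prong [[571.0, 211.8000030517578], [588.2000122070312, 210.39999389648438], [591.5, 251.6999969482422], [574.2999877929688, 253.0]] 59.3
prong [[603.7000122070312, 209.1999969482422], [621.0, 207.8000030517578], [624.4000244140625, 249.1999969482422], [607.0999755859375, 250.60000610351562]] 59.2
cornerNL [482.7 217.1  60. ]
cornerFL [669.6 202.6  60. ]
cornerNR [461.4 -51.2  60. ]
hub [530.2  53.1  84. ]
leverTip [565.6   4.7  84. ]
flange [580.5  33.7  65. ]
griptop [579.4  32.5 115. ]
```

View pics/w1c.png

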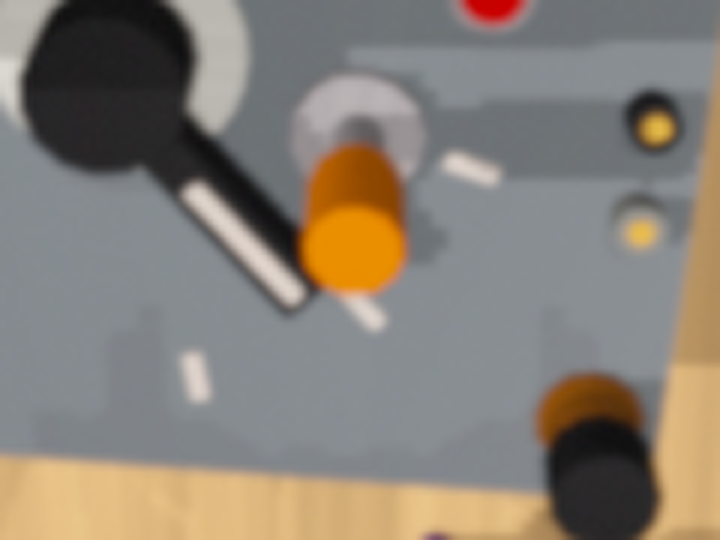

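Emit:
{"method": "send_rows", "body": {"steps": "0.2 -0.001 -0.031 -0.02 0 0 0;0.2 -0.001 -0.031 -0.03 0 0 0;0.2 -0.0004 -0.0306 -0.03 0 0 0;0.2 0 0 -0.03 0 0 0;0.2 0 0 0 0 0 0"}}

```text
clock: 1.03
eef_pos: [0.572, 0.0265, 0.1564]
tool_rot: [0.708, 0.706, -0.005, -0.005]
ft_force: [-1.1, 1.3, -0.2]
grip_width: 0.0513
grasp_force: 0.0
```

```bash
python3 - <<'E'
from h import *
o=get_obs();print(o["eef_pos"],R.from_quat(o["tool_rot"]).as_matrix().round(3).tolist())
c=snap("wrist"); save(c,"w2.png")
E
```

```text
[0.57199104 0.02652239 0.156438  ] [[0.004, 1.0, -0.014], [1.0, -0.004, -0.001], [-0.001, -0.014, -1.0]]
```

View pics/w2.png

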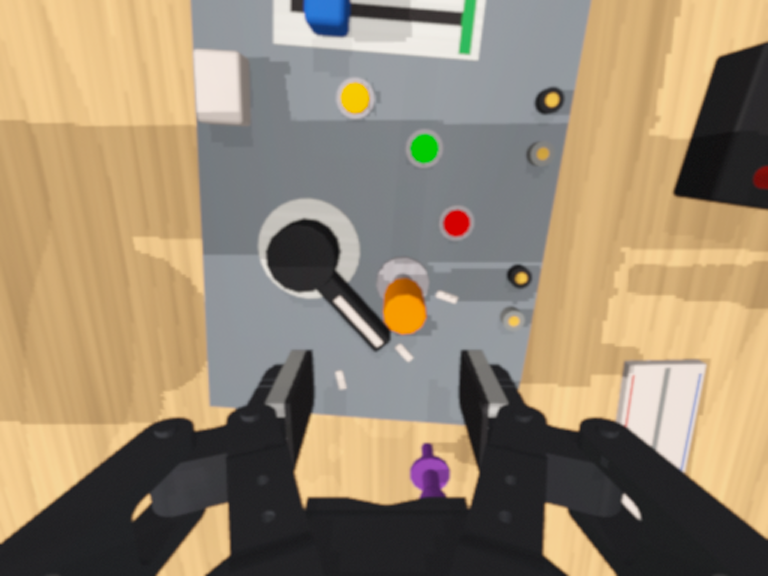

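Emit:
{"method": "send_rows", "body": {"steps": "0.2 0 0 0 0 0 0;0.2 0 0 0 0 0 0;0.2 0 0 0 0 0 0;0.2 0 0 0 0 0 0;0.2 0 0 0 0 0 0"}}

```text
clock: 1.5
eef_pos: [0.5785, 0.03, 0.1646]
tool_rot: [0.707, 0.707, 0.001, 0.001]
ft_force: [-0.5, 0.3, 0.4]
grip_width: 0.0513
grasp_force: 0.0
```

```bash
python3 - <<'E'
from meas import *
c=load("wrist")
for n,u,v,z in [("hub",303,256,.084),("flange",402,284,.065),("griptop",404.5,314,.115),("green",424,149,.064)]:
    print(n,(atz(c,u/1.5,v/1.5,z)*1000).round(1))
o=get_obs();print(o["eef_pos"],R.from_quat(o["tool_rot"]).as_matrix().round(3).tolist())
c=snap("wrist"); save(c,"w3.png",s=3,crop=(160,120,400,300))
run(c)
E
```

```text
hub [529.7  51.5  84. ]
flange [580.   31.3  65. ]
griptop [580.   32.2 115. ]
green [590.6 102.8  64. ]
[0.57847491 0.0299674  0.16464024] [[-0.001, 1.0, 0.003], [1.0, 0.001, 0.0], [0.0, 0.003, -1.0]]
grip 14 med [586.9  25.9 113.5] mid [583.6  28.9 113.7] ext [11.3 13.1  0.9]
green 245 med [590.5 103.   63.2] mid [590.6 103.3  63.3] ext [12.8 13.   3.7]
cap 685 med [546.  161.5  84.8] mid [557.2 136.5 194.2] ext [ 41.8  65.7 224.5]
mark 268 med [610.  162.2  61. ] mid [609.8 161.9  60.8] ext [ 6.3 28.9  4.2]
hubtop 14591 med [529.8  41.5 233.6] mid [536.1  38.7 171. ] ext [ 47.8  58.1 182. ]
```

View pics/w3.png

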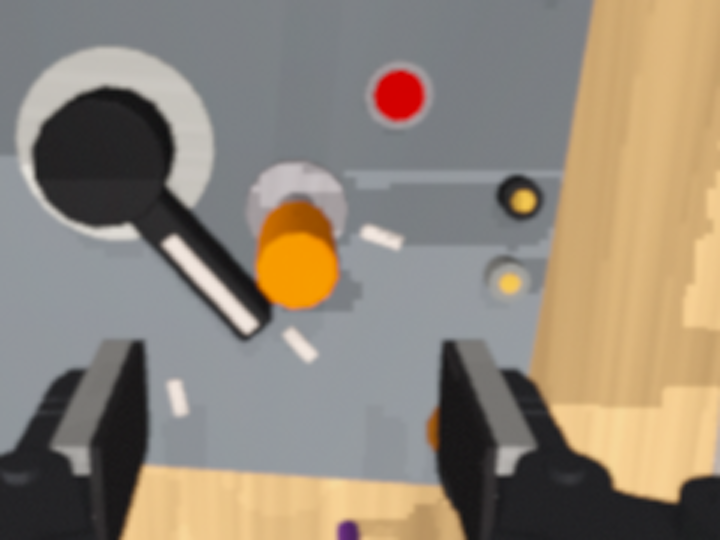

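The crop shows the pin's grip top at (297,270) between the open fingers, with the lever beside it. It measures about (580, 32) mm. I'll go down onto it.

Emit:
{"method": "send_rows", "body": {"steps": "0.2 0.0015 0.002 -0.02 0 0 0;0.2 0 0 -0.02 0 0 0;0.2 0 0 -0.02 0 0 0;0.2 0 0 -0.01 0 0 0;0.2 0 0 0 0 0 0"}}

```text
clock: 1.97
eef_pos: [0.5772, 0.0314, 0.0907]
tool_rot: [0.707, 0.707, -0.002, -0.002]
ft_force: [0.6, 0.0, 0.1]
grip_width: 0.051
grasp_force: 0.0
```

Emit:
{"method": "send_rows", "body": {"steps": "0.2 0 0 0 0 0 0;0.2 0 0 0 0 0 0;0.2 0 0 0 0 0 0;0.2 0 0 0 0 0 0;0.2 0 0 0 0 0 0"}}

```text
clock: 2.38
eef_pos: [0.5798, 0.0313, 0.0942]
tool_rot: [0.707, 0.707, 0.001, 0.001]
ft_force: [1.0, 0.5, -0.3]
grip_width: 0.0515
grasp_force: 0.0
```

Emit:
{"method": "send_rows", "body": {"steps": "0.2 0 0.0005 -0.003 0 0 0;0 0 0 0 0 0 0;-0.5 0 0 0 0 0 0;-1 0 0 0 0 0 0;-1 0 0 0 0 0 0"}}

```text
clock: 2.8
eef_pos: [0.5793, 0.0318, 0.0902]
tool_rot: [0.707, 0.707, 0.0, 0.0]
ft_force: [0.6, 0.3, 0.5]
grip_width: 0.0183
grasp_force: 58.6
```

Emit:
{"method": "send_rows", "body": {"steps": "-1 0 0 0 0 0 0;-1 0 0 0 0 0 0;-1 0 0 0 0 0 0;-1 0 0 0 0 0 0;-1 0 0 0 0 0 0"}}

```text
clock: 3.22
eef_pos: [0.5793, 0.0318, 0.0902]
tool_rot: [0.707, 0.707, 0.0, 0.0]
ft_force: [0.5, 0.1, -0.5]
grip_width: 0.0182
grasp_force: 58.6
```

Emit:
{"method": "send_rows", "body": {"steps": "-1 0 0 0.01 0 0 0;-1 0 0 0.015 0 0 0;-1 0 0 0.02 0 0 0;-1 0 0 0.02 0 0 0;-1 0 0 0 0 0 0"}}

```text
clock: 3.63
eef_pos: [0.5816, 0.032, 0.1601]
tool_rot: [0.707, 0.707, 0.003, 0.003]
ft_force: [0.7, -0.2, -1.0]
grip_width: 0.018
grasp_force: 59.0
```

Emit:
{"method": "send_rows", "body": {"steps": "-1 0.002 0.015 0 0 0 0;-1 0.003 0.03 0 0 0 0;-1 0.003 0.035 0 0 0 0;-1 0.003 0.035 0 0 0 0;-1 0.003 0.035 0 0 0 0"}}

```text
clock: 4.05
eef_pos: [0.5926, 0.1828, 0.1546]
tool_rot: [0.707, 0.707, -0.001, -0.0]
ft_force: [0.8, 0.1, -1.0]
grip_width: 0.018
grasp_force: 59.0
```

Emit:
{"method": "send_rows", "body": {"steps": "-1 0.003 0.035 0 0 0 0;-1 0.002 0.03 0 0 0 0;-1 0.001 0.017 0 0 0 0;-1 0 0.005 0 0 0 0;-1 0 0 0 0 0 0"}}

```text
clock: 4.47
eef_pos: [0.5983, 0.2701, 0.1541]
tool_rot: [0.706, 0.708, -0.001, -0.0]
ft_force: [-0.6, -0.2, -1.6]
grip_width: 0.018
grasp_force: 59.0
```

Emit:
{"method": "send_rows", "body": {"steps": "-1 0 0 0 0 0 0;-1 0 0 0 0 0 0;-1 0 0 0 0 0 0;-1 0 0 0 0 0 0;-1 0 0 0 0 0 0"}}

```text
clock: 4.88
eef_pos: [0.5994, 0.2677, 0.1555]
tool_rot: [0.708, 0.707, 0.0, 0.0]
ft_force: [0.2, 0.6, -1.0]
grip_width: 0.0182
grasp_force: 59.0
```

```bash
python3 - <<'E'
from meas import *
o=get_obs();print(o["eef_pos"],o["grip_width"],R.from_quat(o["tool_rot"]).as_matrix().round(3).tolist())
c=snap("wrist"); run(c)
d=snap("side"); e=snap("scene")
def cr(c,p):
    K=c["camera_matrix"]; q=np.linalg.inv(c["W"])@np.r_[p,1]; u,v=(K@(q[:3]/q[2]))[:2]; u=int(np.clip(u-40,0,432)); v=int(np.clip(v-45,0,294)); print(u,v)
    return cv2.resize(c["frame"][v:v+90,u:u+80,::-1],None,fx=3,fy=3,interpolation=cv2.INTER_CUBIC)
p=[.6,.26,.1]
cv2.imwrite("pics/n1.png",np.hstack([cv2.resize(c["frame"][:,100:400,::-1],(263,270))]+[cr(x,p) for x in(d,e)]))
E
```

```text
[0.59939304 0.26774103 0.15546938] 0.01824289449652779 [[0.002, 1.0, 0.0], [1.0, -0.002, 0.0], [0.0, 0.0, -1.0]]
grip none
green none
cap none
mark 117 med [610.7 162.1  61. ] mid [610.3 161.8  61. ] ext [ 6.5 29.8  3.6]
hubtop none
prong [[571.0999755859375, 234.89999389648438], [580.4000244140625, 232.8000030517578], [584.7999877929688, 253.0], [575.5, 255.0]] 59.2
prong [[617.7999877929688, 250.39999389648438], [621.7999877929688, 233.8000030517578], [628.0, 235.3000030517578], [624.0, 251.89999389648438]] 59.2
178 98
267 103
```

View pics/n1.png

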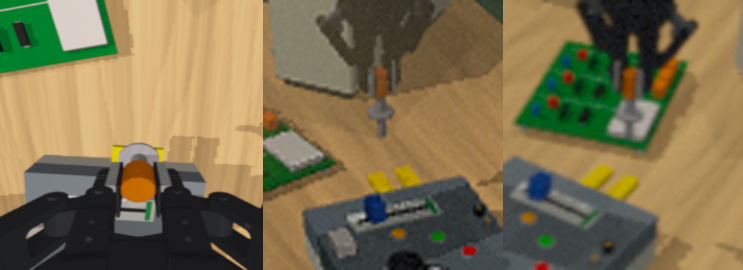

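The pin is held upright just outside the slot: wrist crop at (138,180), prongs behind it. I'll lower it to flange-just-above-lip height.

Emit:
{"method": "send_rows", "body": {"steps": "-1 0.001 0 -0.015 0 0 0;-1 0 0 -0.02 0 0 0;-1 0 0 -0.016 0 0 0;-1 0 0 -0.01 0 0 0;-1 0 0 0 0 0 0"}}

```text
clock: 5.45
eef_pos: [0.5983, 0.2679, 0.0911]
tool_rot: [0.707, 0.707, -0.003, -0.001]
ft_force: [-0.4, -0.1, -0.9]
grip_width: 0.018
grasp_force: 59.0
```

Emit:
{"method": "send_rows", "body": {"steps": "-1 0 0 0 0 0 0;-1 0 0 0 0 0 0;-1 0 0 0 0 0 0;-1 0 0 0 0 0 0;-1 0 0 0 0 0 0"}}

```text
clock: 5.87
eef_pos: [0.6007, 0.2691, 0.0952]
tool_rot: [0.707, 0.707, 0.001, 0.0]
ft_force: [0.1, 0.4, -0.6]
grip_width: 0.0179
grasp_force: 59.0
```

```bash
python3 - <<'E'
from meas import *
o=get_obs();print(o["eef_pos"])
c=snap("wrist"); run(c); save(c,"n2.png",(190,170,330,290),5)
E
```

```text
[0.60071377 0.26905844 0.09524538]
grip 335 med [600.3 276.8 117. ] mid [601.  269.2 116.4] ext [18.2 19.5  6.8]
green none
cap 22 med [569.5 257.2 152.3] mid [560.2 232.7 132.1] ext [ 41.3 107.4 100.1]
mark none
hubtop none
prong [[603.7999877929688, 208.89999389648438], [615.2999877929688, 208.5], [615.7999877929688, 223.5], [604.4000244140625, 223.89999389648438]] 59.3
```

View pics/n2.png

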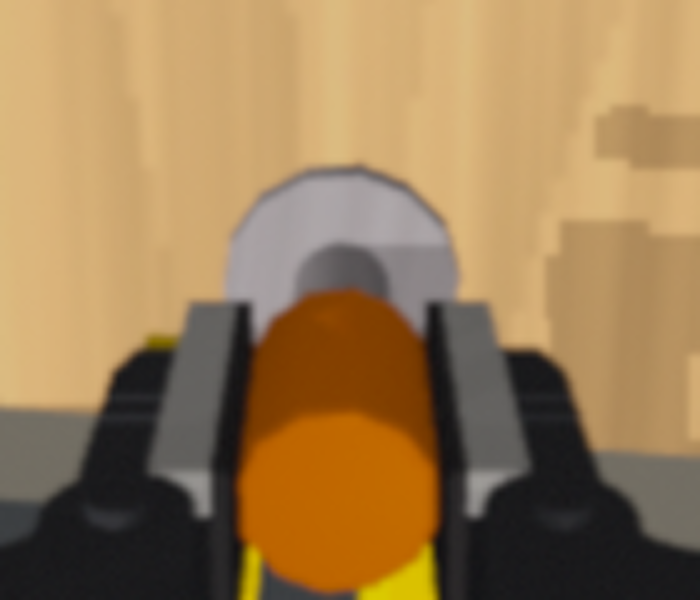

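Pin axis ≈ (601, 269), in line with the slot (prongs visible at the bottom of the crop on both sides). I'll slide it in.

Emit:
{"method": "send_rows", "body": {"steps": "-1 -0.0008 -0.008 0 0 0 0;-1 -0.0008 -0.01 0 0 0 0;-1 -0.0008 -0.01 0 0 0 0;-1 -0.0008 -0.01 0 0 0 0;-1 -0.0008 -0.009 0 0 0 0"}}

```text
clock: 6.33
eef_pos: [0.5959, 0.2201, 0.0942]
tool_rot: [0.707, 0.707, -0.0, 0.0]
ft_force: [0.3, -0.8, -2.3]
grip_width: 0.0179
grasp_force: 59.0
```

Emit:
{"method": "send_rows", "body": {"steps": "-1 0 0 0 0 0 0;-1 0 0 0 0 0 0;-1 0 0 0 0 0 0;-1 0 0 0 0 0 0;-1 0 0 0 0 0 0"}}

```text
clock: 6.75
eef_pos: [0.5962, 0.2223, 0.0941]
tool_rot: [0.707, 0.707, 0.0, -0.0]
ft_force: [-0.4, 0.1, -1.7]
grip_width: 0.0183
grasp_force: 59.0
```

```bash
python3 - <<'E'
from meas import *
o=get_obs();print(o["eef_pos"],o["ft_force"])
c=snap("wrist"); run(c); save(c,"n3.png",(190,170,330,290),5)
E
```

```text
[0.59616799 0.22232912 0.09413001] [-0.43549664  0.12472568 -1.71492065]
grip 285 med [596.7 229.6 116.1] mid [596.5 223.2 116.3] ext [18.3 18.8  6.6]
green none
cap none
mark 143 med [609.5 157.6  61. ] mid [609.6 161.   60.8] ext [ 5.1 28.1  2.9]
hubtop none
prong [[570.0, 211.89999389648438], [588.0, 210.0], [592.2999877929688, 252.5], [574.4000244140625, 254.3000030517578]] 59.2
prong [[605.0, 208.1999969482422], [623.4000244140625, 207.60000610351562], [624.7000122070312, 250.6999969482422], [606.4000244140625, 251.3000030517578]] 59.2
```

View pics/n3.png

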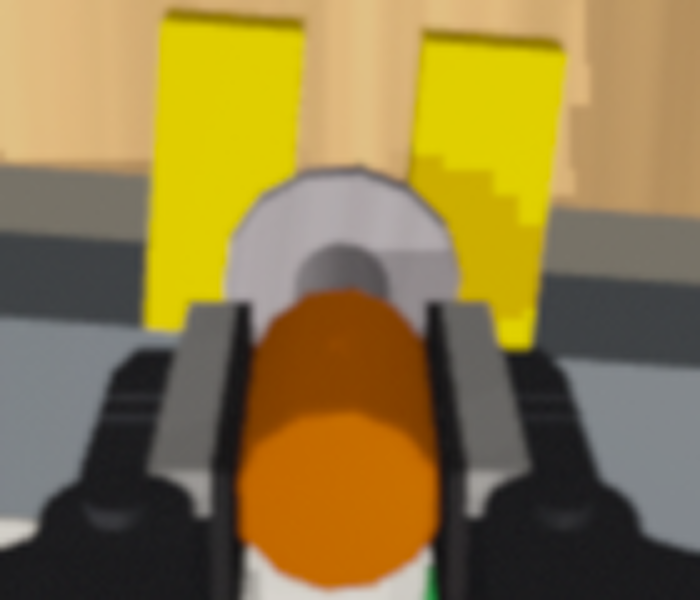

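The pin sits centred in the slot at (342,270) of the crop. I'll lower it, then release.

Emit:
{"method": "send_rows", "body": {"steps": "-1 0 0 -0.002 0 0 0;-1 0 0 -0.0015 0 0 0;-1 0 0 0 0 0 0;-1 0 0 0 0 0 0;-1 0 0 0 0 0 0"}}

```text
clock: 7.22
eef_pos: [0.596, 0.2218, 0.0905]
tool_rot: [0.707, 0.707, -0.0, -0.0]
ft_force: [-0.1, 0.5, -1.0]
grip_width: 0.0182
grasp_force: 59.1
```

Emit:
{"method": "send_rows", "body": {"steps": "-1 0 0 -0.0007 0 0 0;-1 0 0 0 0 0 0;-0.6 0 0 0 0 0 0;-0.4 0 0 0 0 0 0;0 0 0 0 0 0 0"}}

```text
clock: 7.63
eef_pos: [0.5963, 0.2218, 0.0901]
tool_rot: [0.707, 0.707, 0.0, 0.0]
ft_force: [-0.4, 0.5, 1.0]
grip_width: 0.0364
grasp_force: 0.0
```

Emit:
{"method": "send_rows", "body": {"steps": "0 0 0 0 0 0 0;0 0 0 0 0 0 0;0 0 0 0.015 0 0 0;0 0 0 0.025 0 0 0;0 0 0 0.04 0 0 0"}}

```text
clock: 8.05
eef_pos: [0.5934, 0.2208, 0.1662]
tool_rot: [0.707, 0.707, -0.004, -0.002]
ft_force: [0.1, 0.7, 0.3]
grip_width: 0.0426
grasp_force: 0.0
```

Emit:
{"method": "send_rows", "body": {"steps": "-1 -0.02 -0.04 0.01 0 0 -0.12;-1 -0.03 -0.04 0 0 0 -0.12;-1 -0.03 -0.04 0 0 0 -0.12;-1 -0.01 -0.04 0 0 0 -0.12;-1 0 0 0 0 0 -0.12"}}

```text
clock: 8.47
eef_pos: [0.5149, 0.0731, 0.1795]
tool_rot: [0.887, 0.461, -0.002, 0.001]
ft_force: [-1.2, 0.8, 0.0]
grip_width: -0.0001
grasp_force: 0.0
```

Emit:
{"method": "send_rows", "body": {"steps": "-1 0 0 0 0 0 -0.12;-1 0 0 0 0 0 -0.1;-1 0 0 0 0 0 0;-1 0 0 0 0 0 0;-1 0 0 0 0 0 0"}}

```text
clock: 8.88
eef_pos: [0.518, 0.0789, 0.1791]
tool_rot: [0.93, 0.368, 0.0, 0.0]
ft_force: [0.3, -0.0, 0.0]
grip_width: 0.0001
grasp_force: 0.0
```

```bash
python3 - <<'E'
from meas import *
o=get_obs();print(o["eef_pos"],R.from_quat(o["tool_rot"]).as_matrix().round(3).tolist())
c=snap("wrist"); run(c); d=snap("side"); e=snap("scene")
def cr(c,p):
    K=c["camera_matrix"]; q=np.linalg.inv(c["W"])@np.r_[p,1]; u,v=(K@(q[:3]/q[2]))[:2]; u=int(np.clip(u-30,0,452)); v=int(np.clip(v-40,0,304))
    return cv2.resize(c["frame"][v:v+80,u:u+60,::-1],(285,380),interpolation=cv2.INTER_CUBIC)
cv2.imwrite("pics/l1.png",np.hstack([cv2.resize(c["frame"][...,::-1],(507,380))]+[cr(d,[.597,.222,.07])]))
E
```

```text
[0.51802765 0.07891256 0.17907324] [[0.73, 0.684, 0.0], [0.684, -0.73, 0.0], [0.0, 0.0, -1.0]]
grip none
green 210 med [590.5 103.3  63.2] mid [590.7 103.1  63.1] ext [13.2 13.4  4.3]
cap 749 med [546.2 166.1  85. ] mid [554.2 154.2 201.5] ext [ 35.4  49.9 238.9]
mark 222 med [610.2 162.   60.9] mid [610.3 161.7  61.1] ext [ 6.1 28.2  3.3]
hubtop 25107 med [535.2  80.5 250.1] mid [523.5  55.7 178.5] ext [ 73.   88.5 196.8]
prong [[570.7000122070312, 212.0], [585.2000122070312, 211.0], [587.2000122070312, 239.3000030517578], [572.7000122070312, 240.3000030517578]] 59.3
```

View pics/l1.png

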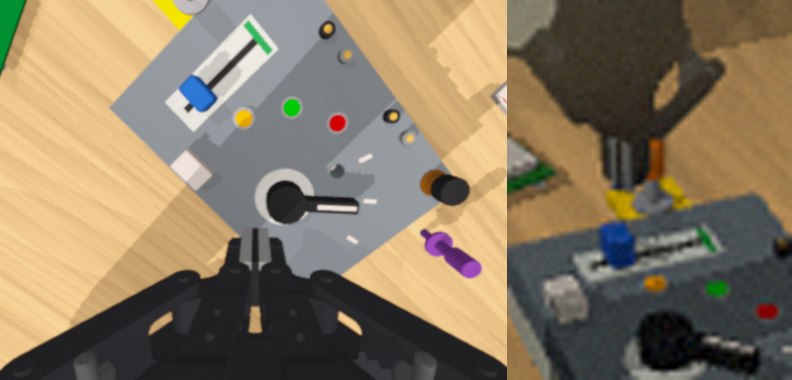

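The pin hangs in the notch (side crop, orange at (655,160), flange on the yellow lip). The lever lies at detent 1. Next the closed fingers go down clockwise of the lever.

Emit:
{"method": "send_rows", "body": {"steps": "-1 0.006 -0.027 0 0 0 0;-1 0.008 -0.03 0 0 0 0;-1 0.008 -0.025 0 0 0 0;-1 0 0 -0.03 0 0 0;-1 0 0 -0.03 0 0 0"}}

```text
clock: 9.45
eef_pos: [0.5427, -0.0047, 0.1204]
tool_rot: [0.931, 0.366, 0.003, 0.001]
ft_force: [-0.8, 0.2, -0.8]
grip_width: 0.0002
grasp_force: 0.0
```

Emit:
{"method": "send_rows", "body": {"steps": "-1 0 0 0 0 0 0;-1 0 0 0 0 0 0;-1 0 0 0 0 0 0;-1 0 0 0 0 0 0;-1 0 0 0 0 0 0"}}

```text
clock: 9.87
eef_pos: [0.5414, -0.0028, 0.121]
tool_rot: [0.93, 0.367, 0.002, 0.001]
ft_force: [0.7, -0.5, 0.5]
grip_width: 0.0001
grasp_force: 0.0
```

Emit:
{"method": "send_rows", "body": {"steps": "-1 0 0 -0.02 0 0 0;-1 0 0 -0.02 0 0 0;-1 0 0 -0.008 0 0 0;-1 0 0 0 0 0 0;-1 0 0 0 0 0 0"}}

```text
clock: 10.28
eef_pos: [0.5402, -0.0031, 0.0717]
tool_rot: [0.93, 0.367, 0.0, 0.0]
ft_force: [0.3, -0.2, -0.0]
grip_width: 0.0005
grasp_force: 0.0
```

Emit:
{"method": "send_rows", "body": {"steps": "-1 0 0 0 0 0 0;-1 0 0 0 0 0 0;-1 0 0 0 0 0 0;-1 0 0 0 0 0 0;-1 0 0 0 0 0 0"}}

```text
clock: 10.7
eef_pos: [0.5403, -0.0032, 0.0715]
tool_rot: [0.93, 0.367, 0.0, 0.0]
ft_force: [-0.5, 0.1, 0.4]
grip_width: 0.0002
grasp_force: 0.0
```

```bash
python3 - <<'E'
from h import *
o=get_obs(); p=o["eef_pos"][:2]*1000; h=np.array([529.5,51]); print(o["eef_pos"])
d=p-h; a0=np.arctan2(d[1],d[0]); r0=np.hypot(*d); y=R.from_quat(o["tool_rot"]).as_matrix()[:2,1]; yaw=np.arctan2(y[1],y[0])
N=15; a1=np.radians(17.5); t=np.arange(N+1)/N; a=a0+(a1-a0)*t; r=r0+(51-r0)*np.minimum(1,t*3)
q=h+np.c_[r*np.cos(a),r*np.sin(a)]; print(np.diff(q,axis=0).round(1).tolist(),(np.radians(37)-yaw)/N, r0,np.degrees(a0))
E
```

```text
[ 0.54026177 -0.00324185  0.07154981]
[[5.7, 2.4], [5.3, 3.0], [4.9, 3.5], [4.4, 4.0], [3.9, 4.4], [3.9, 4.1], [3.4, 4.6], [2.9, 4.9], [2.3, 5.2], [1.7, 5.4], [1.1, 5.6], [0.5, 5.7], [-0.1, 5.7], [-0.8, 5.7], [-1.4, 5.5]] 0.09772010389827841 55.29913290191141 -78.77805678532444
```

Emit:
{"method": "send_rows", "body": {"steps": "-1 0.0057 0.0024 0 0 0 0.098;-1 0.0053 0.003 0 0 0 0.098;-1 0.0049 0.0035 0 0 0 0.098;-1 0.0044 0.004 0 0 0 0.098;-1 0.0039 0.0044 0 0 0 0.098"}}

```text
clock: 11.12
eef_pos: [0.5645, 0.0139, 0.0712]
tool_rot: [0.812, 0.583, 0.0, 0.0]
ft_force: [-0.2, -0.4, -0.2]
grip_width: -0.0003
grasp_force: 0.0
```

Emit:
{"method": "send_rows", "body": {"steps": "-1 0.0039 0.0041 0 0 0 0.098;-1 0.0034 0.0046 0 0 0 0.098;-1 0.0029 0.0049 0 0 0 0.098;-1 0.0023 0.0052 0 0 0 0.098;-1 0.0017 0.0054 0 0 0 0.098"}}

```text
clock: 11.53
eef_pos: [0.5785, 0.0383, 0.0711]
tool_rot: [0.647, 0.763, -0.0, 0.0]
ft_force: [-0.6, -0.4, -0.1]
grip_width: -0.0001
grasp_force: 0.0
```

Emit:
{"method": "send_rows", "body": {"steps": "-1 0.0011 0.0056 0 0 0 0.098;-1 0.0005 0.0057 0 0 0 0.098;-1 -0.0001 0.0057 0 0 0 0.098;-1 -0.0008 0.0057 0 0 0 0.098;-1 0 0 0 0 0 0.098"}}

```text
clock: 11.95
eef_pos: [0.5789, 0.0618, 0.0711]
tool_rot: [0.442, 0.897, 0.0, -0.0]
ft_force: [0.3, -0.1, -0.4]
grip_width: -0.0003
grasp_force: 0.0
```

```bash
python3 - <<'E'
from h import *
o=get_obs(); p=o["eef_pos"][:2]*1000-[529.5,51]; print(o["eef_pos"],np.hypot(*p),np.degrees(np.arctan2(p[1],p[0])))
c=snap("wrist"); save(c,"l2.png",s=1.2)
E
```

```text
[0.57894973 0.06184199 0.07109459] 50.62435068168803 12.366570776044066
```

View pics/l2.png

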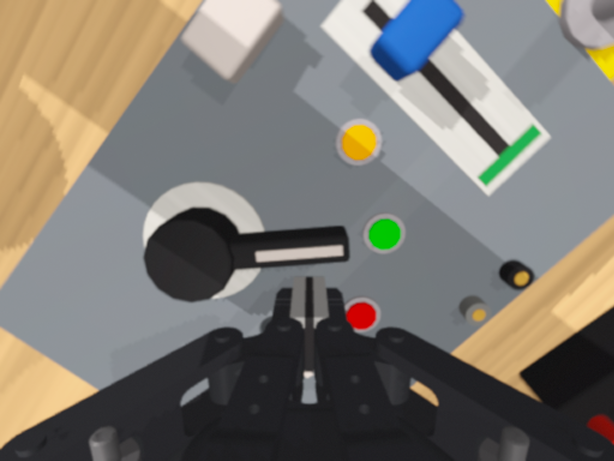

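The lever has clicked in pointing at the green lamp (hub (190,255), tip (345,243), lamp (384,234)), with a gap to the fingers. I count this as picture 11, one over the limit of 10, so I'll view no more and check with numbers only. I'll back off now.

Emit:
{"method": "send_rows", "body": {"steps": "-1 0.001 -0.005 0 0 0 0;-1 0 0 0.03 0 0 -0.12;-1 0 0 0.03 0 0 -0.12;-1 0 0 0.03 0 0 -0.12;-1 -0.02 0.02 0.02 0 0 -0.12"}}

```text
clock: 12.42
eef_pos: [0.5639, 0.0732, 0.1841]
tool_rot: [0.65, 0.76, 0.002, 0.003]
ft_force: [1.1, 1.2, 1.7]
grip_width: 0.0001
grasp_force: 0.0
```

Emit:
{"method": "send_rows", "body": {"steps": "-1 -0.03 0.02 0 0 0 -0.12;-1 -0.02 0.01 0 0 0 -0.12;-1 0 0 0 0 0 -0.08;-1 0 0 0 0 0 0;-1 0 0 0 0 0 0"}}

```text
clock: 12.83
eef_pos: [0.5104, 0.1057, 0.1815]
tool_rot: [0.758, 0.652, 0.0, 0.0]
ft_force: [1.0, 0.5, 0.2]
grip_width: 0.0
grasp_force: 0.0
```

Emit:
{"method": "send_rows", "body": {"steps": "-1 0 0 0 0 0 0;-1 0 0 0 0 0 0;-1 0 0 0 0 0 0;-1 0 0 0 0 0 0;-1 0 0 0 0 0 0"}}

```text
clock: 13.25
eef_pos: [0.5103, 0.1057, 0.1808]
tool_rot: [0.758, 0.652, -0.0, -0.0]
ft_force: [-0.4, 0.6, -0.3]
grip_width: -0.0002
grasp_force: 0.0
```

```bash
cat > m2.py <<'E'
from h import *
def go():
    o=get_obs(); y=R.from_quat(o["tool_rot"]).as_matrix()[:2,1]; print(o["clock"],o["eef_pos"].round(4),"yaw",np.degrees(np.arctan2(y[1],y[0])).round(1))
    for n in("wrist","scene","side"):
        c=snap(n); P=pts(c)*1000; h=cv2.cvtColor(c["frame"],cv2.COLOR_RGB2HSV).astype(int); H,S,V=h[...,0],h[...,1],h[...,2]; X,Y,Z=P[...,0],P[...,1],P[...,2]
        def rep(k,m):
            q=P[m]; print(n,k,m.sum(),*( [np.median(q,0).round(1),np.percentile(q,3,0).round(0),np.percentile(q,97,0).round(0)] if len(q)>3 else []))
            return q
        rep("cap",(H>100)&(H<120)&(S>140)&(Z>80)&(Z<90)&(X>500)&(X<640)&(Y>130)&(Y<200))
        r=np.hypot(X-529.5,Y-51)
        q=rep("line",(S<60)&(V>110)&(Z>78)&(Z<90)&(r>22)&(r<66))
        if len(q)>5: m=np.median(q,0)-[529.5,51,0]; print("lever",np.degrees(np.arctan2(m[1],m[0])))
        rep("pintop",(H>4)&(H<20)&(S>150)&(Z>80)&(Z<125)&(X>570)&(X<625)&(Y>195)&(Y<250))
        rep("flange",(S<60)&(Z>61.5)&(Z<70)&(X>575)&(X<618)&(Y>203)&(Y<245))
        rep("fuse",(S<50)&(V>120)&(Z>70)&(Z<80)&(X>460)&(X<520)&(Y>80)&(Y<170))
E
python3 -c "from m2 import *; go()"
```

```text
13.25 [0.5103 0.1057 0.1808] yaw -8.6
wrist cap 668 [544.9 167.7  85. ] [537. 156.  83.] [553. 178.  86.]
wrist line 231 [561.5  78.6  84. ] [549.  65.  83.] [574.  89.  85.]
lever 40.785401697136415
wrist pintop 1144 [593.7 220.  113.6] [587. 212.  92.] [604. 229. 115.]
wrist flange 666 [591.1 217.1  64.2] [583. 208.  63.] [605. 234.  67.]
wrist fuse 930 [492.6 131.7  75.1] [482. 116.  73.] [503. 146.  76.]
scene cap 30 [548.  163.5  84.7] [540. 152.  80.] [554. 175.  88.]
scene line 3
scene pintop 56 [600.5 213.3 105.6] [590. 208.  88.] [607. 225. 117.]
scene flange 29 [601.  212.7  64.6] [589. 205.  62.] [609. 227.  68.]
scene fuse 43 [493.8 128.3  75.1] [485. 112.  73.] [503. 142.  78.]
side cap 26 [542.2 162.1  85.9] [536. 150.  82.] [551. 174.  88.]
side line 4 [559.   76.2  85. ] [553.  72.  84.] [569.  87.  87.]
side pintop 54 [593.  215.3 106.3] [587. 210.  90.] [602. 228. 117.]
side flange 26 [593.3 214.9  66.1] [583. 205.  62.] [609. 231.  69.]
side fuse 30 [492.1 134.1  76.4] [481. 114.  73.] [501. 145.  79.]
```

Numbers agree: the lever is at 40.8° (green lies at about 40.5°), and the pin top is at z = 115 with the flange on the lip. Now the switch: the fingers go down behind the cap.

Emit:
{"method": "send_rows", "body": {"steps": "-1 0.001 0.022 0 0 0 0.07;-1 0.001 0.022 0 0 0 0;-1 0 0.02 -0.02 0 0 0;-1 0 0 -0.03 0 0 0;-1 0 0 -0.02 0 0 0"}}

```text
clock: 13.82
eef_pos: [0.5117, 0.1712, 0.1095]
tool_rot: [0.734, 0.679, -0.0, -0.0]
ft_force: [-0.8, 0.1, 1.6]
grip_width: 0.0003
grasp_force: 0.0
```

Emit:
{"method": "send_rows", "body": {"steps": "-1 0 0 0 0 0 0;-1 0 0 0 0 0 0;-1 0 0 0 0 0 0;-1 0 0 0 0 0 0;-1 0 0 0 0 0 0"}}

```text
clock: 14.23
eef_pos: [0.5134, 0.1701, 0.1128]
tool_rot: [0.735, 0.678, 0.002, 0.001]
ft_force: [0.2, -0.0, 0.7]
grip_width: -0.0001
grasp_force: 0.0
```

Emit:
{"method": "send_rows", "body": {"steps": "-1 -0.001 0 -0.02 0 0 0;-1 0 0 -0.02 0 0 0;-1 0 0 -0.002 0 0 0;-1 0 0 0 0 0 0;-1 0 0 0 0 0 0"}}

```text
clock: 14.65
eef_pos: [0.5118, 0.1701, 0.0702]
tool_rot: [0.735, 0.678, 0.001, 0.0]
ft_force: [0.3, 0.4, -0.7]
grip_width: -0.0002
grasp_force: 0.0
```

Emit:
{"method": "send_rows", "body": {"steps": "-1 0.008 -0.0006 0 0 0 0;-1 0.009 -0.0007 0 0 0 0;-1 0.009 -0.0007 0 0 0 0;-1 0.008 -0.0006 0 0 0 0;-1 0.007 -0.0005 0 0 0 0"}}

```text
clock: 15.07
eef_pos: [0.5535, 0.1669, 0.0695]
tool_rot: [0.735, 0.678, 0.0, 0.0]
ft_force: [-0.8, 0.1, 1.3]
grip_width: -0.0001
grasp_force: 0.9
```

Emit:
{"method": "send_rows", "body": {"steps": "-1 0.003 -0.0002 0 0 0 0;-1 0 0 0 0 0 0;-1 0 0 0 0 0 0;-1 0 0 0 0 0 0;-1 0 0 0 0 0 0"}}

```text
clock: 15.48
eef_pos: [0.5548, 0.1667, 0.0689]
tool_rot: [0.735, 0.678, -0.0, 0.0]
ft_force: [-0.6, -0.1, -0.1]
grip_width: 0.0
grasp_force: 0.0
```

```bash
python3 -c "from m2 import *; go()" | grep -v -e fuse -e scene -e side
```

```text
15.4833 [0.5548 0.1667 0.0689] yaw -4.6
wrist cap 1483 [579.3 168.7  85. ] [572. 157.  81.] [587. 177.  86.]
wrist line 0
wrist pintop 3414 [594.2 223.3 113.9] [587. 214.  92.] [604. 231. 115.]
wrist flange 1380 [590.6 226.8  64.3] [583. 209.  63.] [605. 235.  66.]
```

Emit:
{"method": "send_rows", "body": {"steps": "-1 0.002 -0.0002 0 0 0 0;-1 0.002 -0.0001 0 0 0 0;-1 0.001 0 0 0 0 0;-1 0 0 0 0 0 0;-1 0 0 0 0 0 0"}}

```text
clock: 16.05
eef_pos: [0.5601, 0.1663, 0.069]
tool_rot: [0.735, 0.678, -0.0, 0.0]
ft_force: [-0.6, -0.9, 1.0]
grip_width: 0.0002
grasp_force: 0.4
```

Emit:
{"method": "send_rows", "body": {"steps": "-1 0.001 -0.0001 0 0 0 0;-1 0 0 0 0 0 0;-1 0 0 0 0 0 0;-1 0 0 0 0 0 0;-1 0 0 0 0 0 0"}}

```text
clock: 16.47
eef_pos: [0.561, 0.1662, 0.069]
tool_rot: [0.735, 0.678, -0.0, 0.0]
ft_force: [-1.1, -0.2, 1.3]
grip_width: 0.0001
grasp_force: 0.6
```

Emit:
{"method": "send_rows", "body": {"steps": "-1 0.001 -0.0001 0 0 0 0;-1 0 0 0 0 0 0;-1 0 0 0 0 0 0;-1 0 0 0 0 0 0;-1 0 0 0 0 0 0"}}

```text
clock: 16.88
eef_pos: [0.5621, 0.1662, 0.069]
tool_rot: [0.735, 0.678, -0.0, 0.0]
ft_force: [-0.7, -0.3, -0.1]
grip_width: -0.0002
grasp_force: 0.6
```

Emit:
{"method": "send_rows", "body": {"steps": "-1 0.001 -0.0001 0 0 0 0;-1 0 0 0 0 0 0;-1 0 0 0 0 0 0;-1 0 0 0 0 0 0;-1 0 0 0 0 0 0"}}

```text
clock: 17.3
eef_pos: [0.5628, 0.1661, 0.069]
tool_rot: [0.735, 0.678, -0.0, -0.0]
ft_force: [-2.4, 0.3, 1.7]
grip_width: -0.0002
grasp_force: 1.4
```

Emit:
{"method": "send_rows", "body": {"steps": "-1 0.001 -0.0001 0 0 0 0;-1 0 0 0 0 0 0;-1 0 0 0 0 0 0;-1 0 0 0 0 0 0;-1 0 0 0 0 0 0"}}

```text
clock: 17.72
eef_pos: [0.5629, 0.1661, 0.069]
tool_rot: [0.735, 0.678, -0.001, -0.001]
ft_force: [-5.5, -0.3, 2.5]
grip_width: 0.0
grasp_force: 2.7
```

```bash
python3 -c "from m2 import *; go()" | grep -e cap -e yaw
```

```text
17.7167 [0.5629 0.1661 0.069 ] yaw -4.6
wrist cap 1391 [586.  168.8  85. ] [578. 156.  81.] [593. 177.  86.]
scene cap 33 [585.7 159.6  84.3] [576. 149.  80.] [595. 170.  87.]
side cap 24 [583.3 155.5  85.5] [577. 147.  80.] [590. 171.  89.]
```

The stop is reached: force is rising and the position no longer changes. One more small push, then I'll back off and check.

Emit:
{"method": "send_rows", "body": {"steps": "-1 0.0015 -0.0001 0 0 0 0;-1 0 0 0 0 0 0;-1 0 0 0 0 0 0;-1 -0.006 0.0005 0 0 0 0;-1 -0.01 0.0008 0 0 0 0"}}

```text
clock: 18.28
eef_pos: [0.5513, 0.1674, 0.0694]
tool_rot: [0.735, 0.678, 0.001, 0.001]
ft_force: [-0.7, 0.3, 0.1]
grip_width: 0.0001
grasp_force: 0.0
```

Emit:
{"method": "send_rows", "body": {"steps": "-1 0 0 0.02 0 0 0;-1 0 0 0.03 0 0 0;-1 -0.02 -0.02 0.04 0 0 0;-1 -0.02 -0.03 0.02 0 0 0;-1 0 -0.02 0 0 0 0"}}

```text
clock: 18.7
eef_pos: [0.5136, 0.0997, 0.1785]
tool_rot: [0.734, 0.679, 0.004, 0.003]
ft_force: [-0.3, 0.9, 0.2]
grip_width: 0.0002
grasp_force: 0.0
```

Emit:
{"method": "send_rows", "body": {"steps": "-1 0 0 0 0 0 0;-1 0 0 0 0 0 0;-1 0 0 0 0 0 0;-1 0 0 0 0 0 0;-1 0 0 0 0 0 0"}}

```text
clock: 19.12
eef_pos: [0.5126, 0.1009, 0.1723]
tool_rot: [0.734, 0.679, -0.0, -0.0]
ft_force: [-0.3, -0.2, 0.0]
grip_width: -0.0
grasp_force: 0.0
```

```bash
python3 -c "from m2 import *; go()"
```

```text
19.1167 [0.5126 0.1009 0.1723] yaw -4.5
wrist cap 754 [584.1 164.3  85. ] [577. 153.  82.] [593. 175.  86.]
wrist line 245 [561.8  78.6  83.9] [549.  67.  83.] [574.  89.  85.]
lever 40.53259495529584
wrist pintop 1232 [593.1 219.4 113.6] [587. 212.  91.] [604. 227. 115.]
wrist flange 744 [591.2 216.8  64.2] [583. 208.  63.] [606. 234.  67.]
wrist fuse 1004 [492.5 131.7  75.1] [482. 116.  73.] [503. 146.  76.]
scene cap 31 [587.5 158.2  84.6] [580. 147.  81.] [594. 170.  87.]
scene line 3
scene pintop 55 [599.9 212.9 105.4] [590. 209.  89.] [607. 227. 116.]
scene flange 29 [599.2 215.2  65.9] [589. 206.  63.] [609. 226.  69.]
scene fuse 41 [493.2 127.8  75.2] [485. 113.  71.] [502. 141.  78.]
side cap 29 [581.6 161.   85.7] [576. 149.  81.] [592. 174.  89.]
side line 4 [558.1  73.4  87.4] [551.  68.  86.] [568.  85.  89.]
side pintop 53 [593.7 215.8 107.5] [586. 210.  88.] [603. 227. 117.]
side flange 26 [593.9 216.5  65.3] [582. 205.  63.] [608. 232.  69.]
side fuse 30 [491.4 135.8  75.8] [481. 117.  73.] [501. 146.  79.]
```

All three are in place, the bystanders are untouched and the arm is clear.

```bash
python3 -c "from workcell import *; print(job_done())"
```

```text
the job is handed in; nothing more can be done
None
```

The job is handed in after about 19 s: pin hung in the yellow notch, lever clicked in at the green lamp and switch pushed to its green stop, all checked by camera measurements; I viewed 11 pictures, one over the limit of 10.

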